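# Load a lath under the spring hold-down

### The job

Load the yellow lath into the spring hold-down jig so that its end can be filed: slide it end first along the jig's bed, between the guide strips, so that it pushes up the sprung hold-down arm and passes beneath its red foot, and on until its end meets the brass stop. Press it home there with about 10 N, so that the stop's small sprung pin is pushed flush (never more than 25 N), then let go, leaving it flat, home against the stop and held down by the arm; leave everything else on the bench alone.

Things in the scene. Friction and masses are not known exactly. Their poses are not given: they have to be found in the camera images.
- lath_center (a point): centre of the loose yellow wooden lath, a plain bar 115 mm long (its y axis), 22 mm wide (x) and 12 mm thick (z), lying flat on the bench, about 30 g; either end may go first, either broad face up; a pole leans across the bench edge some 5 cm or more beyond its far end, so take it at its middle or nearer end
- jig: fixed jig, a grey plate on a plywood board, screwed to the bench; its top, the bed, is 34 mm above the bench and reaches from x = -93 to +78, y = -30 to +70 mm. x axis: the way the lath is pushed in; z up; origin at bench level on the channel's centre line. The arm's pivot stands at x = 12, y = 56 mm, 64 mm above the bench. Pressing the lath against the jig or arm with over 45 N is a failure
- mouth (a point): middle of the channel's mouth, on the bed, at jig x = -25 mm. Two dark guide strips 8 mm high and 25 mm apart run on from jig x = -10 to +74 mm; flared cheeks before them widen to 32 mm at the mouth. Before the mouth the bed is open; there the tail of the loaded lath (some 30 to 50 mm) sticks out
- foot (a point): underside of the sprung arm's red foot, a 10 mm round bar along the jig's x over the channel's middle, at jig x = 6 to 18 mm, 2 mm above the bed at rest. Towards the mouth it rises as a 32 degree ramp to jig x = -22 mm (18 mm above the bed): a lath slid along the bed meets it near x = -8 mm, cams it up and is beneath it by x = 8 mm. The arm's top is 37 mm above the bed
- hold_down (a joint): angle of the hold-down arm about its pivot beside the channel (rad): 0 = down at rest, grows as the foot rises, about 0.17 with the lath beneath. Its spring presses the foot down with 4 to 6 N; camming it up takes a push of some 6 to 14 N along the channel, sliding on beneath it 2 to 6 N, more if the lath is also pressed down on the bed
- stop_pin (a joint): travel (m) of the small steel pin in the face of the brass stop block: 0 = standing 3 mm out, 0.003 = flush; its spring is weak (0.9 N when flush). The block is rigid and fixed between the guide strips, face square to the jig's x, set by hand each time anywhere from jig x = 40 to 60 mm (not measured: look or feel for it, slowly); it reaches 24 mm above the bed
- jar_center (a point): centre of the loose glue jar, 67 mm across, 90 mm tall: to be left alone
- tape_center (a point): centre of the loose black tape roll, 53 mm across, 18 mm high: to be left alone

How it is judged:
On the way, in this order (a step that is already met when the one before it is completed fails the run):
1. the lath has pushed up the sprung arm and bears against its foot (value of joint hold_down above 0.1 rad and contact force between lath and hold_down above 1 N), for 0.1 s.
2. beneath the arm, the lath's end is pressed against the brass stop with 3 to 25 N for 0.2 s (contact force between lath and stop above 3 N and value of joint hold_down above 0.1 rad), for 0.2 s.
At the end, for the whole second after the job is handed in: the lath lies flat on the bed between the guide strips with its end against the stop (the pin still pushed in by more than 1.5 mm of its 3 mm), in line with the channel (5 mm, 0.08 rad), at rest, and the sprung arm bears down on it with more than 2 N (value of joint stop_pin above 0.0015 m and contact force between lath and stop above 0.2 N and y of lath_center in the frame of jig between -0.005 and 0.005 m and z of lath_center in the frame of jig below 0.0425 m and angle between the y axis of lath_center and the x axis of jig, either way round below 0.08 rad and angle between lath_center's own x axis and vertical above 1.5 rad and contact force between lath and hold_down above 2 N and value of joint hold_down between 0.14 and 0.24 rad and linear speed of lath below 0.01 m/s); the robot touches nothing.
It fails at once if the lath is pushed against the stop with more than 25 N (contact force between lath and stop above 25 N).
It fails at once if the lath is pressed against the jig or its arm with more than 45 N (contact force between lath and jig above 45 N).
It fails at once if the jar or the tape roll is moved by more than 15 mm (distance of any of jar_center, tape_center from where it was at the start of the episode above 0.015 m).
It also fails if it takes over 72 s, if anything falls off the work surface, if the arm or the gripper's body presses on something with over 40 N, if the wrist force passes 120 N, or if a joint passes its speed limit or range.

### The arm

A 6-joint arm with a two-finger parallel gripper is mounted at the origin on the work surface; the furniture and walls round the work are solid. World frame = base frame: x ahead of the robot, y to its left, z up, the work surface at z = 0. Lengths are in m, angles in rad, forces in N, time in s.
With the tool pointing down it reaches from about 0.375 to 0.9 m from the base axis. Payload 3.1 kg.
Tool frame: the origin (TCP) lies where the fingers leave the gripper's body, on its centre line; the fingertips stand 70 mm ahead of it and the grasp point (between the pads) lies 51 mm ahead of it; z points along the fingers, y is the line along which they close (so a half turn about z gives the same grasp; the last joint's range is limited). The gripper opens to 87 mm and grips with 3 to 60 N. Pads are 19 mm wide; open, the fingers measure 117 mm over their backs; the gripper's body (75 mm by 190 mm) begins 51 mm behind the grasp point.
Start: joints at [-1.296, 0.527, 1.433, -0, 1.181, -0.178], TCP at [0.273, -0.562, 0.292] pointing down, gripper open.
Joint ranges: [-3.08, 3.08], [-0.75, 2.2], [0.22, 2.44], [-1.43, 4.57], [0, 2.65], [-2.85, 2.85]. Speed limits (rad/s): [2.79, 2.79, 3.14, 3.14, 3.14, 3.14].

### API

Orientations are given as a unit quaternion [x, y, z, w].
In Python, from rig import robot gives the robot as it stands.
- The arm moves only by the tool send_rows, never from a script. Its argument "deltas" is text: rows parted by semicolons, each of 7 numbers parted by spaces: the shift along the tool's x, y, z in mm, then the turn, a rotation vector about the tool's x, y, z in degrees, then the opening, from 0 (shut) to 1 (fully open). A call has 1 to 10 rows; each row shifts and turns the commanded pose from where the row before left it, along the tool's axes as they then stand; what a row does not reach is not made up. A row lasts 1/8 s, in which the tool goes at most 62.5 mm and 10.7 degrees, less where a joint would pass 70% of its speed; a pose out of reach is approached as far as the arm can. A call is refused whole if a number of a shift passes 62.5 or a number of a turn 10.7, either way. A call with a gripper value outside its range is refused whole. The fingers move at their own pace and stop on an object; "newtons" is the grip in N (left out, the last holds). Time passes only in rows, so rows that do not move let the fingers close. It gives the time, the measured TCP pose, the force, the opening and the grip force at its end, in the units of the state.
- robot.get_obs(): the state, without advancing time (a new reading comes with each control period).
- robot.camera(name): name is "side" or "top" or "wrist"; returns a dict with "image" (420x560x3 uint8, red, green, blue), "depth" (420x560 float32, m along the optical axis (not along the pixel's ray), 0 where there is no reading), "fovy" (degrees; the focal length in pixels is half the picture's height over the tangent of half this angle, whatever the lens; pixels are square), "cx", "cy" (the principal point, pixels), "rvec" (rotation vector, rad) and "tvec" (3), from world to camera coordinates, as OpenCV has them. Camera axes: x right, y down, z forward; pixel columns grow to the right and rows downward; lengths in m; the calibration is good to about 2 mm. The wrist camera is an equidistant fisheye: a pixel r from the principal point sees the ray r / f radians off the axis. A picture is of the moment at which its call begins.
- robot.hand_in(): hands the job in; it is judged then, once.
Trained networks look in the newest picture that a camera, given by its name, has taken for a name from the list of things; names that differ only in an ending like _2 or _b are one class to them, and where a whole thing is asked for, a point or a joint stands for the part that bears it (a point fixed in the world has none). Each returns a list of dicts, best first, with "p" (0 to 1); they miss things now and then, are a little off and sometimes report something else, mostly with a low value. They report only what shows in the picture. A call takes as long as a camera call.
- robot.find_in(camera, thing): "box" ([left, top, right, bottom] in pixels, round what is visible of it).
- robot.cut_out(camera, thing): "region" (420x560 bool, what is visible of it) and "box" ([left, top, right, bottom] in pixels, round what is visible of it).
The state is a dict: "time": time; "q": joint angles; "joint_velocities": joint speeds; "joint_torque": joint torques, N m; "position": TCP position; "tool_rot": TCP orientation; "ft_force": force on the tool from outside, world axes, zero at the start; "moment": the same for the moment, N m; "grip_width": finger opening in m; "grip_force": force on a finger pad.
Only numpy, scipy, OpenCV 4.12 (cv2) and the standard library are available. Lean on these libraries where they do the work, as an engineer would, in place of code of your own. Each camera call takes 0.05 s, during which the arm holds its last target. There are 200 camera calls.

## Working session

There is one attempt and no reset: what is moved stays moved. The work goes in short steps, Python scripts to look and compute and a tool call to move; the robot and the scene stay as the last step left them, time stands still between calls to the robot, and variables do not carry over. Pictures are saved under pics/ and viewed, at most 10 in all, crops included, and the job is handed in when it is done.

Besides the shell and the picture viewer there is one more tool, called after "Request:" as name(argument=value, ...) on one line, values as JSON. send_rows: Moves the arm, as the interface text tells. Its arguments: {"type":"object","properties":{"deltas":{"type":"string"},"newtons":{"type":"number"}},"required":["deltas"]}

```bash
ls; mkdir -p pics; cat > h.py <<'E'
import numpy as np, cv2
from rig import robot
from scipy.spatial.transform import Rotation as R
def cloud(c):
    d=c["depth"];f=210/np.tan(np.radians(c["fovy"])/2)
    v,u=np.mgrid[0:420,0:560]
    P=np.stack([(u-c["cx"])/f*d,(v-c["cy"])/f*d,d],-1)
    M=cv2.Rodrigues(np.array(c["rvec"],float))[0]
    W=(P-np.array(c["tvec"]))@M
    W[d==0]=np.nan
    return W
E
python3 - <<'E'
from h import *
ims=[]
for n in ("top","side"):
    c=robot.camera(n);W=cloud(c);np.savez("c_"+n,W=W,im=c["image"])
    cv2.imwrite(f"pics/{n}1.png",c["image"][:,:,::-1])
    M=cv2.Rodrigues(np.array(c["rvec"],float))[0]
    print(n,-M.T@np.array(c["tvec"]),c["fovy"])
    for t in ("lath_center","jig","mouth","foot","hold_down","stop_pin","jar_center","tape_center"):
        for r in robot.cut_out(n,t)[:2]:
            m=r["region"];p=W[m];p=p[~np.isnan(p[:,0])]
            print(t,round(r["p"],2),np.round(r["box"]),m.sum(),np.round(np.median(p,0),3) if len(p) else None, np.round(np.percentile(p,[2,98],axis=0),3).tolist() if len(p) else None)
E
```

```text
pics
top [0.44931994 0.00459121 0.91994365] 48.51418622236643
lath_center 0.6 [354. 224. 382. 284.] 780 [ 0.435 -0.208  0.011] [[0.379, -0.228, -0.002], [0.488, -0.187, 0.014]]
jig 0.68 [237. 154. 300. 249.] 4676 [ 0.532 -0.006  0.033] [[0.452, -0.058, 0.018], [0.617, 0.044, 0.065]]
mouth 0.75 [236. 154. 296. 247.] 4626 [ 0.532 -0.005  0.033] [[0.452, -0.058, 0.019], [0.617, 0.044, 0.065]]
mouth 0.33 [243. 181. 280. 210.] 305 [ 0.554 -0.004  0.062] [[0.52, -0.03, 0.044], [0.566, 0.035, 0.071]]
foot 0.7 [246. 182. 281. 212.] 309 [ 0.555 -0.015  0.062] [[0.52, -0.032, 0.043], [0.565, 0.033, 0.071]]
hold_down 0.76 [242. 181. 284. 209.] 347 [ 0.554 -0.011  0.062] [[0.52, -0.032, 0.043], [0.567, 0.034, 0.071]]
jar_center 0.59 [118. 223. 169. 261.] 1338 [0.459 0.21  0.089] [[0.428, 0.187, -0.0], [0.487, 0.246, 0.092]]
tape_center 0.94 [179. 244. 210. 270.] 519 [0.425 0.13  0.017] [[0.402, 0.105, -0.001], [0.448, 0.154, 0.02]]
side [ 0.48223095 -0.63174722  0.63612535] 50.086283479730305
lath_center 0.76 [193. 304. 266. 338.] 1052 [ 0.43  -0.212  0.012] [[0.378, -0.231, 0.002], [0.484, -0.191, 0.014]]
jig 0.58 [234. 191. 328. 251.] 3939 [ 0.531 -0.028  0.034] [[0.449, -0.063, 0.011], [0.613, 0.037, 0.064]]
mouth 0.84 [237. 190. 326. 249.] 4009 [ 0.53  -0.028  0.034] [[0.449, -0.063, 0.01], [0.612, 0.04, 0.064]]
foot 0.52 [271. 197. 299. 224.] 323 [ 0.549 -0.028  0.058] [[0.515, -0.034, 0.038], [0.562, 0.029, 0.071]]
hold_down 0.88 [274. 195. 297. 224.] 250 [ 0.55  -0.028  0.06 ] [[0.518, -0.034, 0.042], [0.56, 0.027, 0.071]]
jar_center 0.92 [225. 123. 254. 172.] 1210 [0.455 0.195 0.062] [[0.424, 0.185, 0.007], [0.485, 0.241, 0.092]]
tape_center 0.83 [213. 176. 240. 197.] 435 [0.421 0.12  0.017] [[0.398, 0.102, 0.001], [0.446, 0.152, 0.02]]
```

```bash
python3 - <<'E'
import numpy as np,cv2
z=np.load("c_top.npz");im=z["im"][:,:,::-1];s=np.load("c_side.npz")["im"][:,:,::-1]
a=cv2.resize(im[140:300,220:400],(675,600),interpolation=cv2.INTER_CUBIC)
cv2.imwrite("pics/topcrop.png",a)
cv2.imwrite("pics/two.png",np.hstack([cv2.resize(im,(400,300)),cv2.resize(s,(400,300))]))
E
```

```text
(no output)
```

View pics/topcrop.png

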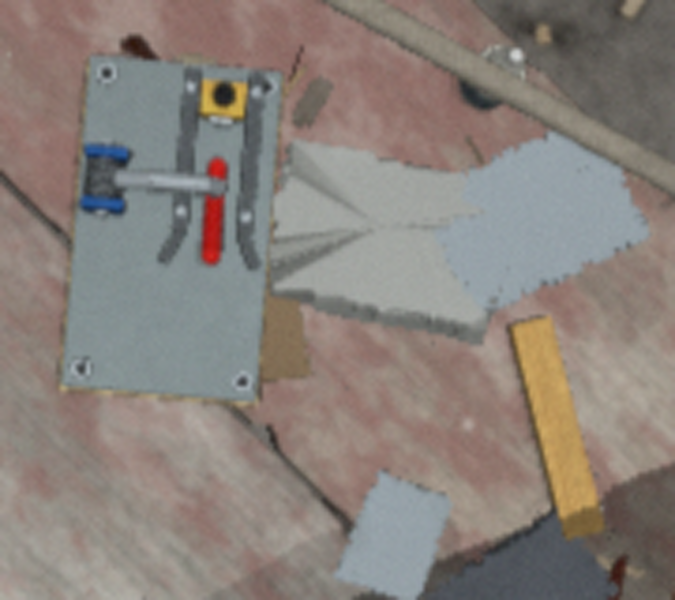

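View pics/side1.png

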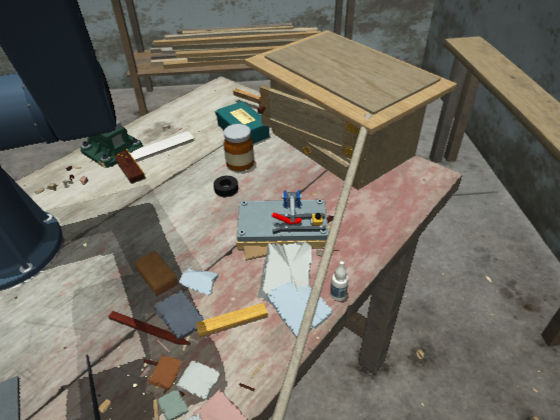

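The top crop shows the jig upright at left: channel opening toward the robot (mouth near crop (210,255)), foot red at (213,210) and brass stop at (223,100). The lath runs from (530,325) to (583,530). The side view shows the pole on the far right, past the lath's far end. Next I'll fit the poses.

```bash
cat > fit.py <<'E'
from h import *
def rect(p):
    (c,s,a)=cv2.minAreaRect((p[:,:2]*1000).astype(np.float32)); b=cv2.boxPoints((c,s,a))
    return c,s,b
def fit(W):
    X,Y,Z=W[...,0],W[...,1],W[...,2]
    m=(abs(Z-.034)<.004)&(X>.42)&(X<.65)&(Y>-.1)&(Y<.08)
    m=cv2.morphologyEx(m.astype(np.uint8),cv2.MORPH_OPEN,np.ones((3,3)))>0
    p=W[m];print("bed",np.median(p[:,2]));return rect(p),m
E
python3 - <<'E'
from fit import *
for n in ("top","side"):
    z=np.load(f"c_{n}.npz");W=z["W"];im=z["im"].astype(int);X,Y,Z=W[...,0],W[...,1],W[...,2]
    (c,s,b),m=fit(W);print(n,"bed",np.round(c,1),np.round(s,1),np.round(b,1).tolist())
    red=(im[...,0]>150)&(im[...,1]<60)&(im[...,2]<60)&(X>.45)&(X<.62)&(abs(Y)<.08)&(Z>.03)
    p=W[red]; print("red",len(p),np.round(np.nanmean(p,0),4),[np.round(v,1).tolist() for v in rect(p)[1:]])
    yel=(im[...,0]>150)&(im[...,2]<90)&(im[...,1]>100)
    st=yel&(X>.5)&(X<.68)&(abs(Y)<.08)&(Z>.04); p=W[st]; print("stop",len(p),np.round(np.median(p,0),4),[np.round(v,1).tolist() for v in rect(p)])
    l=(im[...,0]-im[...,2]>60)&(abs(Z-.012)<.004)&(X>.36)&(X<.51)&(Y<-.16)&(Y>-.25); l=cv2.morphologyEx(l.astype(np.uint8),cv2.MORPH_OPEN,np.ones((3,3)))>0
    p=W[l]; print("lath",len(p),np.median(p[:,2]),[np.round(v,1).tolist() for v in rect(p)])
    # pole: points above bench, x>.55 
    pole=(Z>.06)&(X>.5)&(X<.8)&(Y<-.05)&(Y>-.5)&~((abs(Y)<.06)&(X<.62))
    p=W[pole]
    for y0 in np.arange(-.4,0,.05):
        q=p[abs(p[:,1]-y0)<.01]
        if len(q): print("pole y",round(y0,2),np.round([q[:,0].min(),np.median(q[:,0]),np.median(q[:,2]),q[:,2].max()],3))
E
```

```text
bed 0.03301202443394752
top bed [536.   -6.9] [ 99.9 170.8] [[446.79998779296875, -49.70000076293945], [617.0, -63.70000076293945], [625.2000122070312, 35.79999923706055], [455.0, 49.900001525878906]]
red 73 [ 0.5388 -0.027   0.0531] [[6.4, 50.6], [[516.0999755859375, -28.200000762939453], [566.5, -32.79999923706055], [567.0999755859375, -26.399999618530273], [516.7000122070312, -21.799999237060547]]]
stop 58 [ 0.5972 -0.0339  0.0485] [[598.8, -33.0], [15.9, 21.0], [[590.7999877929688, -22.5], [590.9000244140625, -43.5], [606.9000244140625, -43.5], [606.7999877929688, -22.399999618530273]]]
lath 571 0.0108480728603119 [[434.2, -208.4], [112.9, 21.7], [[376.79998779296875, -211.60000610351562], [382.1000061035156, -232.6999969482422], [491.6000061035156, -205.3000030517578], [486.29998779296875, -184.1999969482422]]]
pole y -0.35 [0.512 0.515 0.061 0.062]
pole y -0.3 [0.521 0.531 0.07  0.077]
pole y -0.25 [0.543 0.554 0.086 0.091]
pole y -0.2 [0.567 0.577 0.103 0.11 ]
pole y -0.15 [0.591 0.6   0.119 0.125]
pole y -0.1 [0.613 0.623 0.135 0.142]
pole y -0.05 [0.636 0.643 0.151 0.156]
be
[... 363 characters left out ...]
9237060547], [519.5999755859375, -4.199999809265137]]]
stop 39 [ 0.5918 -0.0373  0.0501] [[596.2, -32.1], [21.6, 16.8], [[586.2999877929688, -41.5], [603.0, -44.0], [606.2000122070312, -22.600000381469727], [589.5, -20.200000762939453]]]
lath 868 0.01199165011401326 [[431.0, -209.2], [113.7, 24.0], [[373.0, -210.89999389648438], [378.6000061035156, -234.3000030517578], [489.1000061035156, -207.5], [483.5, -184.1999969482422]]]
pole y -0.35 [0.508 0.51  0.061 0.062]
pole y -0.3 [0.519 0.531 0.072 0.078]
pole y -0.25 [0.54  0.554 0.088 0.094]
pole y -0.2 [0.564 0.577 0.104 0.11 ]
pole y -0.15 [0.588 0.599 0.12  0.125]
pole y -0.1 [0.61  0.622 0.137 0.143]
pole y -0.05 [0.633 0.643 0.152 0.157]
```

```bash
python3 - <<'E'
from h import *
o=robot.get_obs();print({k:np.round(v,3).tolist() for k,v in o.items()})
print(np.round(R.from_quat(o["tool_rot"]).as_matrix(),3))
a=np.radians(13.9);L=np.array([np.cos(a),np.sin(a)]);N=np.array([-L[1],L[0]])
for n in("top","side"):
    W=np.load(f"c_{n}.npz")["W"];d=W[...,:2]-[.4326,-.2088];u=d@L*1000;v=d@N*1000;Z=W[...,2]*1000
    print(n)
    for v0 in range(-45,50,6):
        print(v0,[ (int(np.nanmax(Z[m])) if (m:=(abs(u-u0)<4)&(abs(v-v0)<3)&(Z<150)).any() else None) for u0 in range(-64,64,8)])
E
```

```text
{'time': 0.9, 'q': [-1.296, 0.527, 1.433, 0.0, 1.181, -0.179], 'joint_velocities': [-0.001, -0.002, -0.0, -0.0, -0.0, -0.002], 'joint_torque': [-0.001, -44.001, -17.699, 0.063, 0.05, -0.0], 'position': [0.273, -0.562, 0.292], 'tool_rot': [0.974, 0.224, 0.0, 0.0], 'ft_force': [0.07, -0.353, -0.218], 'moment': [-0.01, 0.036, -0.021], 'grip_force': 0.0, 'grip_width': 0.087}
[[ 0.899  0.438  0.   ]
 [ 0.438 -0.899 -0.   ]
 [-0.     0.    -1.   ]]
top
-45 [0, 1, 3, 2, 1, 0, 1, 0, 1, 1, 1, 1, 1, 2, 2, 0]
-39 [1, 1, 2, 2, 1, 2, 1, 1, 0, 0, 1, 2, 1, 1, 0, 2]
-33 [1, 1, 1, 1, 1, 1, 0, 2, 2, 0, 1, 1, 0, 1, 0, 2]
-27 [2, 2, 1, 2, 2, 1, 3, 1, 1, 0, 0, 0, 1, 0, 1, 1]
-21 [1, 0, 0, 2, 1, 1, 0, 0, 2, 0, 0, 1, 1, 1, 1, 1]
-15 [3, 1, 0, 3, 1, 2, 1, 1, 1, 0, 1, 0, 3, 2, 0, 1]
-9 [2, 12, 12, 11, 14, 12, 12, 12, 14, 13, 13, 14, 12, 13, 13, 14]
-3 [13, 13, 12, 13, 12, 12, 13, 15, 13, 13, 13, 13, 13, 13, 13, 12]
3 [11, 11, 13, 13, 12, 14, 13, 12, 15, 12, 14, 15, 13, 15, 13, 13]
9 [12, 13, 16, 12, 13, 12, 14, 13, 14, 13, 12, 14, 13, 12, 13, 13]
15 [14, 11, 12, 11, 0, 0, 0, 2, 1, 0, 1, 0, 0, 0, 1, 1]
21 [13
[... 528 characters left out ...]
 1, 1, 1, 3]
-15 [2, 2, 2, 9, 2, 2, 2, 3, 2, 13, 8, 2, 6, 10, 1, 2]
-9 [2, 14, 13, 13, 13, 13, 14, 15, 13, 14, 13, 12, 13, 14, 14, 13]
-3 [12, 13, 13, 15, 15, 15, 12, 14, 14, 15, 13, 13, 13, 14, 13, 12]
3 [12, 13, 12, 16, 14, 13, 14, 13, 14, 12, 14, 13, 13, 14, 13, 13]
9 [13, 14, 14, 13, 14, 13, 12, 14, 13, 14, 14, 14, 13, 12, 13, 12]
15 [14, 13, 12, 10, 10, None, None, None, None, None, None, None, None, None, None, 1]
21 [14, 14, 12, 1, 1, 2, 2, 3, 2, 1, 0, 1, 2, 2, 1, 15]
27 [14, 12, 10, 2, 2, 1, 2, 2, 1, 2, 1, 2, 2, 2, 9, 24]
33 [13, 13, 14, 2, 2, 3, 1, 1, 1, 2, 1, 2, 1, 2, 6, 18]
39 [12, 13, 2, 2, 1, 3, 2, 1, 2, 1, 2, 1, 1, 1, 3, 20]
45 [12, 10, 3, 2, 2, 1, 2, 1, 1, 1, 2, 2, 0, 1, 2, 5]
```

Request:
send_rows(deltas="34.2 -31.6 0 0 0 0 0.6;34.2 -31.6 0 0 0 0 0.6;34.2 -31.6 0 0 0 0 0.6;34.2 -31.6 0 0 0 0 0.6;34.2 -31.6 0 0 0 0 0.6;34.2 -31.6 0 0 0 0 0.6;34.2 -31.6 0 0 0 0 0.6;34.2 -31.6 0 0 0 0 0.6;0 0 50 0 0 6.05 0.6;0 0 50 0 0 6.05 0.6", newtons=40)

```text
time: 2.15
position: [0.41, -0.2148, 0.1922]
tool_rot: [0.993, 0.12, 0.001, 0.002]
ft_force: [0.1, -0.5, -0.3]
grip_width: 0.0522
grip_force: 0.0
```

Request:
send_rows(deltas="0 0 0 0 0 0 0.6;0 0 0 0 0 0 0.6")

```text
time: 2.4
position: [0.4096, -0.2157, 0.1933]
tool_rot: [0.993, 0.121, 0.001, 0.001]
ft_force: [0.3, -0.7, 0.9]
grip_width: 0.0524
grip_force: 0.0
```

```bash
python3 - <<'E'
from h import *
c=robot.camera("wrist");cv2.imwrite("pics/w1.png",c["image"][:,:,::-1])
o=robot.get_obs();print(o["time"],o["position"],o["grip_width"],np.degrees(np.arctan2(*R.from_quat(o["tool_rot"]).as_matrix()[[1,0],0])))
E
```

```text
2.45 [ 0.40981911 -0.21595257  0.19391954] 0.051915147215280795 13.893849775295037
```

View pics/w1.png

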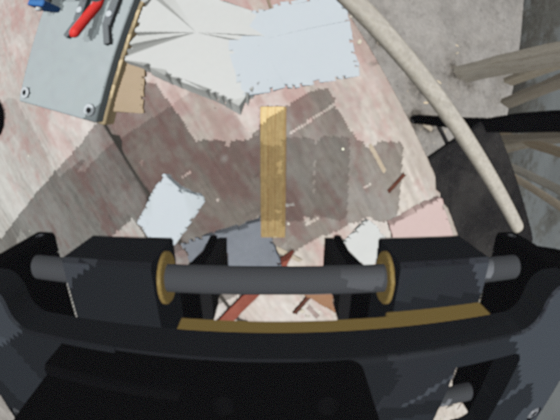

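The wrist view shows the lath vertical around column 273, centred between the fingers (about columns 205 and 345). I'll descend and grip.

Request:
send_rows(deltas="0 0 40 0 0 0 0.6;0 0 40 0 0 0 0.6;0 0 30 0 0 0 0.6;0 0 10 0 0 0 0.6;0 0 0 0 0 0 0.6;0 0 0 0 0 0 0.6")

```text
time: 3.2
position: [0.4096, -0.2156, 0.0736]
tool_rot: [0.993, 0.121, 0.001, 0.001]
ft_force: [0.6, -0.1, -0.1]
grip_width: 0.0523
grip_force: 0.0
```

Request:
send_rows(deltas="0 0 0 0 0 0 0;0 0 0 0 0 0 0;0 0 0 0 0 0 0;0 0 0 0 0 0 0;0 0 0 0 0 0 0;0 0 0 0 0 0 0", newtons=30)

```text
time: 3.95
position: [0.4089, -0.2149, 0.0723]
tool_rot: [0.993, 0.12, 0.0, -0.0]
ft_force: [0.2, 0.5, 2.8]
grip_width: 0.0217
grip_force: 30.0
```

Request:
send_rows(deltas="0 0 -45 0 0 0 0;0 0 -45 0 0 0 0;15.3 -47 0 0 0 0 0;15.3 -47 0 0 0 0 0;15.3 -47 0 0 0 0 0;15.3 -47 0 0 0 0 0;0 0 0 0 0 9.45 0;0 0 0 0 0 9.45 0;0 0 0 0 0 0 0;0 0 0 0 0 0 0")

```text
time: 5.2
position: [0.4232, -0.0179, 0.1622]
tool_rot: [0.999, -0.043, -0.0, -0.0]
ft_force: [0.3, 0.5, -0.2]
grip_width: 0.0218
grip_force: 30.0
```

```bash
cat > look.py <<'E'
from fit import *
import sys
def look(tag,names=("top","side","wrist")):
  for n in names:
    c=robot.camera(n);im=c["image"];cv2.imwrite(f"pics/{n}_{tag}.png",im[:,:,::-1])
    if n=="wrist": continue
    W=cloud(c);X,Y,Z=W[...,0],W[...,1],W[...,2];np.savez(f"c_{n}_{tag}",W=W,im=im)
    i=im.astype(int)
    l=(i[...,0]-i[...,2]>60)&(i[...,1]>.55*i[...,0])&(Z>.03)&(Z<.2)&(X>.36)&(X<.58)&(Y>-.08)&(Y<.06)
    l=cv2.morphologyEx(l.astype(np.uint8),cv2.MORPH_OPEN,np.ones((3,3)))>0
    p=W[l]
    # jig frame
    a=np.radians(-5);ex=np.array([np.cos(a),np.sin(a)]);ey=np.array([-ex[1],ex[0]])
    d=(p[:,:2]-[.5397,-.0281]);q=np.c_[d@ex,d@ey]*1000
    if len(q)>20:
        k=np.polyfit(q[:,0],q[:,1],1)
        print(n,len(q),"z",np.percentile(p[:,2],[5,50,95]).round(4),"jx",np.percentile(q[:,0],[1,99]).round(1),"jy",np.percentile(q[:,1],[1,50,99]).round(1),"slope deg",np.degrees(k[0]).round(2), "zslope",np.degrees(np.polyfit(q[:,0],p[:,2]*1000,1)[0]).round(2))
  o=robot.get_obs();T=R.from_quat(o["tool_rot"]).as_matrix()
  print(o["time"],np.round(o["position"],4),o["grip_width"],np.round(o["ft_force"],2),"yaw",np.degrees(np.arctan2(T[1,0],T[0,0])).round(2),"z",T[:,2].round(4))
  a=np.radians(-5);ex=np.array([np.cos(a),np.sin(a)]);ey=np.array([-ex[1],ex[0]]);d=o["position"][:2]-np.array([.5397,-.0281]);print("tcp jig",d@ex*1000,d@ey*1000)
if __name__=="__main__": look(sys.argv[1])
E
python3 look.py a
```

```text
top 199 z [0.0983 0.1007 0.1033] jx [-66.3 -34.7] jy [-10.5  -1.3   9.2] slope deg -1.69 zslope 0.25
side 352 z [0.0945 0.1014 0.1034] jx [-91.8 -37.8] jy [-13.8  -6.8   9.3] slope deg 1.69 zslope 0.99
5.35 [ 0.4233 -0.018   0.1622] 0.02192403361391433 [-0.17 -0.05 -1.42] yaw -5.02 z [-1.e-04  0.e+00 -1.e+00]
tcp jig -116.86689075853165 -0.0963763806694873
```

```bash
python3 - <<'E'
from h import *
a=np.radians(-5);ex=np.array([np.cos(a),np.sin(a)]);ey=np.array([-ex[1],ex[0]])
for n in("top","side"):
    z=np.load(f"c_{n}_a.npz");W=z["W"];im=z["im"].astype(int)
    d=(W[...,:2]-[.5397,-.0281]);x=d@ex*1000;y=d@ey*1000;Z=W[...,2]*1000;g=im.sum(-1)/3
    for s in(1,-1):
        m=(g<100)&(x>-5)&(x<70)&(s*y>8)&(s*y<24)&(Z>32)&(Z<50)&(abs(im[...,0]-im[...,2])<40)
        m[(abs(x-12)<8)]=False
        print(n,s,m.sum(),"y",np.percentile(y[m],[3,50,97]).round(1),"slope",np.degrees(np.polyfit(x[m],y[m],1)).round(2)[0],"z",np.median(Z[m]))
    m=(im[...,0]-im[...,2]>60)&(im[...,1]>.55*im[...,0])&(x>30)&(x<90)&(abs(y)<20)&(Z>40)
    print("stop",m.sum(),np.percentile(x[m],[2,50,98]).round(1),np.percentile(y[m],[2,50,98]).round(1),np.median(Z[m]))
E
```

```text
top 1 58 y [12.9 16.  21.2] slope 0.3 z 40.71281514160703
top -1 65 y [-19.4 -14.3 -11.5] slope -1.14 z 40.542898906756314
stop 83 [51.3 57.3 68. ] [-9.8  0.7 11.7] 49.21624940845168
side 1 56 y [12.1 14.1 17.7] slope 0.35 z 40.484952410286525
side -1 122 y [-21.1 -19.4 -11.5] slope 0.02 z 39.46257415935207
stop 74 [48.5 55.1 64.9] [-12.4  -7.8  10.1] 49.729452419590274
```

Request:
send_rows(deltas="0 -1 25 0 0 0 0;0 0 25 0 0 0 0;0 0 4 0 0 0 0;0 0 0 0 0 0 0;0 0 0 0 0 0 0")

```text
time: 5.98
position: [0.4238, -0.0169, 0.1089]
tool_rot: [0.999, -0.044, 0.001, 0.0]
ft_force: [-0.5, 0.5, -0.0]
grip_width: 0.0216
grip_force: 30.0
```

Request:
send_rows(deltas="0 0 1 0 0 0 0;0 0 0 0 0 0 0;0 0 0.5 0 0 0 0;0 0 0 0 0 0 0")

```text
time: 6.48
position: [0.4234, -0.0168, 0.1068]
tool_rot: [0.999, -0.044, -0.0, -0.0]
ft_force: [0.4, -0.8, -0.1]
grip_width: 0.0215
grip_force: 30.0
```

```bash
python3 look.py b; python3 -c "
import cv2,numpy as np
a=cv2.imread('pics/top_b.png')[150:270,220:320];b=cv2.imread('pics/side_b.png')[170:270,215:340]
cv2.imwrite('pics/ab.png',np.hstack([cv2.resize(a,(380,456)),cv2.resize(b,(420,456))]))"
```

```text
top 189 z [0.0427 0.0453 0.0477] jx [-66.8 -34.3] jy [-9.6  0.2 10.2] slope deg 1.16 zslope -0.15
side 326 z [0.0386 0.0461 0.048 ] jx [-91.  -36.7] jy [-12.8  -5.2  11. ] slope deg 0.77 zslope -1.34
6.625 [ 0.4234 -0.0168  0.1067] 0.021664230351680067 [-0.21 -0.69 -0.62] yaw -5.05 z [-1.e-04  0.e+00 -1.e+00]
tcp jig -116.86414983625465 1.1503172889247157
```

View pics/ab.png

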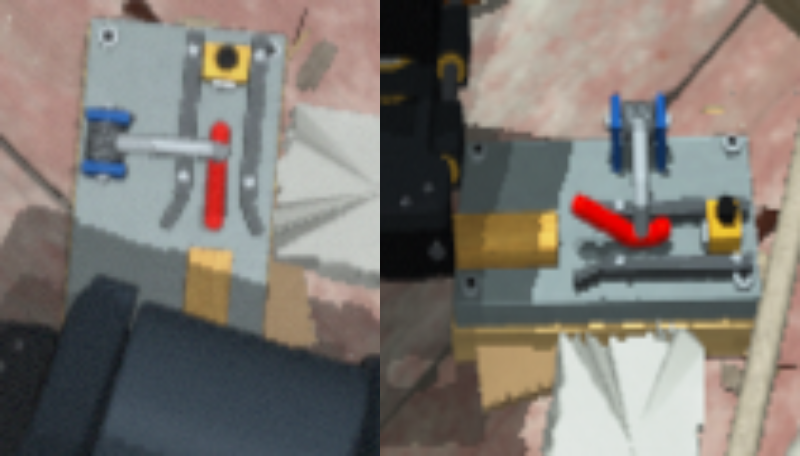

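Left crop: the lath (columns 187–232) lies just before the mouth, in line with the channel. Right crop: it is flat on the bed, tip short of the red ramp. Now I'll slide it in.

Request:
send_rows(deltas="4 -0.5 0.4 0 0 0 0;4 0 0 0 0 0 0;4 0 0 0 0 0 0;4 0 0 0 0 0 0;4 0 0 0 0 0 0;2 0 0 0 0 0 0;0 0 0 0 0 0 0", newtons=45)

```text
time: 7.5
position: [0.4455, -0.0182, 0.1063]
tool_rot: [0.999, -0.044, 0.0, 0.0]
ft_force: [-0.2, 0.6, 0.3]
grip_width: 0.0213
grip_force: 45.0
```

Request:
send_rows(deltas="2 0 0 0 0 0 0;2 0 0 0 0 0 0;2 0 0 0 0 0 0;2 0 0 0 0 0 0;2 0 0 0 0 0 0")

```text
time: 8.12
position: [0.4504, -0.018, 0.1063]
tool_rot: [0.999, -0.044, -0.006, -0.001]
ft_force: [-11.5, -1.8, 10.4]
grip_width: 0.0215
grip_force: 45.0
```

Request:
send_rows(deltas="2 0 0 0 0 0 0;2 0 0 0 0 0 0;2 0 0 0 0 0 0;2 0 0 0 0 0 0;2 0 0 0 0 0 0")

```text
time: 8.75
position: [0.4573, -0.0179, 0.1063]
tool_rot: [0.999, -0.044, -0.009, -0.002]
ft_force: [-14.4, 0.3, 14.3]
grip_width: 0.0211
grip_force: 45.0
```

```bash
python3 look.py c
```

```text
side 246 z [0.0398 0.0455 0.0478] jx [-51.5  -4.5] jy [-11.   -4.3  11.8] slope deg -6.56 zslope -1.25
8.9 [ 0.4582 -0.0181  0.1063] 0.021049343283375196 [-12.61   0.43  12.29] yaw -5.01 z [-0.0164  0.0042 -0.9999]
tcp jig -82.10281233602322 2.8943801250715917
```

Request:
send_rows(deltas="2 0 0 0 0 0 0;2 0 0 0 0 0 0;2 0 0 0 0 0 0;2 0 0 0 0 0 0;2 0 0 0 0 0 0")

```text
time: 9.52
position: [0.4721, -0.02, 0.1064]
tool_rot: [0.999, -0.044, -0.003, -0.001]
ft_force: [-3.7, 1.1, 1.6]
grip_width: 0.0213
grip_force: 45.0
```

Request:
send_rows(deltas="2 0 0 0 0 0 0;2 0 0 0 0 0 0;2 0 0 0 0 0 0;2 0 0 0 0 0 0;2 0 0 0 0 0 0;0 0 0 0 0 0 0")

```text
time: 10.28
position: [0.4839, -0.0213, 0.1063]
tool_rot: [0.999, -0.044, -0.002, -0.0]
ft_force: [-5.5, 0.7, 5.0]
grip_width: 0.0214
grip_force: 45.0
```

```bash
python3 look.py d; python3 -c "
import cv2,numpy as np
b=cv2.imread('pics/side_d.png')[170:270,215:340]
cv2.imwrite('pics/d.png',cv2.resize(b,(700,560)))"
```

```text
side 164 z [0.041  0.0455 0.0475] jx [-21.3  23.6] jy [-11.7  -7.    8.8] slope deg -7.12 zslope -1.31
10.425 [ 0.4839 -0.0213  0.1063] 0.021666651867268474 [-5.21  1.49  5.61] yaw -5.04 z [-0.0035  0.001  -1.    ]
tcp jig -56.19714781352157 1.9357024666091442
```

View pics/d.png

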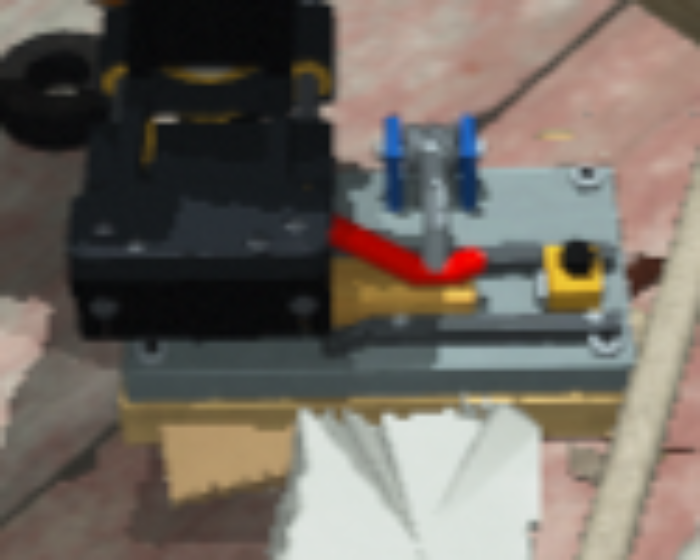

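The crop shows the lath under the red foot (tip at about (475,297)), flat in the channel, the stop ahead at (545,280). I'll advance a little, then regrip nearer the tail to keep the fingers clear of the cheeks.

Request:
send_rows(deltas="2 0 0 0 0 0 0;2 0 0 0 0 0 0;2 0 0 0 0 0 0;2 0 0 0 0 0 0;-2 0 0 0 0 0 0")

```text
time: 11.05
position: [0.4914, -0.0221, 0.1063]
tool_rot: [0.999, -0.044, 0.0, -0.0]
ft_force: [-1.1, 3.0, 1.3]
grip_width: 0.0216
grip_force: 45.0
```

Request:
send_rows(deltas="0 0 0 0 0 0 0.4;0 0 0 0 0 0 0.4;0 0 0 0 0 0 0.4;-9 0 0 0 0 0 0.4;-9 0 0 0 0 0 0.4;0 0 0 0 0 0 0.4;0 0 0 0 0 0 0.4")

```text
time: 11.92
position: [0.4734, -0.0208, 0.1064]
tool_rot: [0.999, -0.044, 0.0, 0.0]
ft_force: [-0.3, -0.1, 0.2]
grip_width: 0.0348
grip_force: 0.0
```

Request:
send_rows(deltas="0 0 0 0 0 0 0;0 0 0 0 0 0 0;0 0 0 0 0 0 0;0 0 0 0 0 0 0;0 0 0 0 0 0 0")

```text
time: 12.55
position: [0.4735, -0.0207, 0.1064]
tool_rot: [0.999, -0.044, 0.0, 0.0]
ft_force: [1.3, 1.3, 0.2]
grip_width: 0.0215
grip_force: 45.0
```

```bash
python3 look.py e
```

```text
top 39 z [0.0424 0.0445 0.0472] jx [22.6 32.8] jy [-9.5  6.3 12. ] slope deg 12.38 zslope 3.49
side 266 z [0.0396 0.0454 0.0474] jx [-32.7  31.3] jy [-11.8  -6.8  10.2] slope deg -3.25 zslope 0.62
12.7 [ 0.4735 -0.0207  0.1064] 0.021233955483727154 [ 2.17  1.58 -1.13] yaw -5.06 z [ 6.e-04 -1.e-04 -1.e+00]
tcp jig -66.59562941822294 1.6127822639295115
```

Request:
send_rows(deltas="2 0 0 0 0 0 0;2 0 0 0 0 0 0;2 0 0 0 0 0 0;2 0 0 0 0 0 0;2 0 0 0 0 0 0;1 0 0 0 0 0 0")

```text
time: 13.45
position: [0.4806, -0.0208, 0.1063]
tool_rot: [0.999, -0.044, -0.004, -0.001]
ft_force: [-6.4, -0.3, 7.9]
grip_width: 0.0211
grip_force: 45.0
```

Request:
send_rows(deltas="1 0 0 0 0 0 0;1 0 0 0 0 0 0;1 0 0 0 0 0 0")

```text
time: 13.82
position: [0.4834, -0.021, 0.1063]
tool_rot: [0.999, -0.044, -0.005, -0.001]
ft_force: [-6.1, 0.6, 7.9]
grip_width: 0.0213
grip_force: 45.0
```

Request:
send_rows(deltas="1 0 0 0 0 0 0;1 0 0 0 0 0 0")

```text
time: 14.08
position: [0.4854, -0.0212, 0.1063]
tool_rot: [0.999, -0.044, -0.005, -0.001]
ft_force: [-6.1, 1.5, 7.6]
grip_width: 0.0214
grip_force: 45.0
```

Request:
send_rows(deltas="1 0 0 0 0 0 0;1 0 0 0 0 0 0")

```text
time: 14.32
position: [0.4874, -0.0213, 0.1063]
tool_rot: [0.999, -0.044, -0.005, -0.001]
ft_force: [-7.1, 0.4, 7.7]
grip_width: 0.0212
grip_force: 45.0
```

Request:
send_rows(deltas="1 0 0 0 0 0 0;1 0 0 0 0 0 0")

```text
time: 14.58
position: [0.489, -0.0215, 0.1063]
tool_rot: [0.999, -0.044, -0.005, -0.001]
ft_force: [-7.3, -0.2, 9.1]
grip_width: 0.0215
grip_force: 45.0
```

Request:
send_rows(deltas="1 0 0 0 0 0 0;0 0 0 0 0 0 0")

```text
time: 14.82
position: [0.49, -0.0215, 0.1063]
tool_rot: [0.999, -0.044, -0.005, -0.001]
ft_force: [-6.2, -0.6, 8.3]
grip_width: 0.0216
grip_force: 45.0
```

Request:
send_rows(deltas="1 0 0 0 0 0 0;0 0 0 0 0 0 0")

```text
time: 15.08
position: [0.4905, -0.0215, 0.1063]
tool_rot: [0.999, -0.044, -0.006, -0.001]
ft_force: [-8.5, 0.2, 9.9]
grip_width: 0.0215
grip_force: 45.0
```

Request:
send_rows(deltas="1 0 0 0 0 0 0;0 0 0 0 0 0 0")

```text
time: 15.32
position: [0.4906, -0.0215, 0.1063]
tool_rot: [0.999, -0.044, -0.007, -0.001]
ft_force: [-9.8, 0.1, 11.0]
grip_width: 0.0215
grip_force: 45.0
```

Request:
send_rows(deltas="1 0 0 0 0 0 0;0 0 0 0 0 0 0")

```text
time: 15.58
position: [0.4908, -0.0215, 0.1063]
tool_rot: [0.999, -0.044, -0.008, -0.001]
ft_force: [-11.5, -1.8, 11.4]
grip_width: 0.0213
grip_force: 45.0
```

The tip is on the stop: motion has stalled and the force is rising. I'll press to about 10 N at the stop.

Request:
send_rows(deltas="1 0 0 0 0 0 0;1 0 0 0 0 0 0;0 0 0 0 0 0 0")

```text
time: 15.95
position: [0.491, -0.0216, 0.1063]
tool_rot: [0.999, -0.044, -0.01, -0.001]
ft_force: [-14.5, -2.2, 15.5]
grip_width: 0.0214
grip_force: 45.0
```

Request:
send_rows(deltas="1 0 0 0 0 0 0;0 0 0 0 0 0 0;0 0 0 0 0 0 0;0 0 0 0 0 0 0")

```text
time: 16.45
position: [0.4912, -0.0215, 0.1063]
tool_rot: [0.999, -0.043, -0.011, -0.001]
ft_force: [-16.2, -2.5, 16.2]
grip_width: 0.0213
grip_force: 45.0
```

```bash
python3 look.py f
```

```text
side 196 z [0.0413 0.0456 0.0473] jx [-11.9  40.5] jy [-11.3  -5.7  13.4] slope deg 6.4 zslope 0.53
16.6 [ 0.4912 -0.0216  0.1063] 0.02133282663028874 [-15.96  -3.05  15.82] yaw -4.98 z [-0.0211  0.0039 -0.9998]
tcp jig -48.88661161156483 2.2798932885963543
```

Request:
send_rows(deltas="-1.5 0 0 0 0 0 0;-1.5 0 0 0 0 0 0;-1.5 0 0 0 0 0 0;0 0 0 0 0 0 0")

```text
time: 17.1
position: [0.4905, -0.0215, 0.1063]
tool_rot: [0.999, -0.044, -0.006, -0.001]
ft_force: [-8.3, -0.2, 8.8]
grip_width: 0.0214
grip_force: 45.0
```

Request:
send_rows(deltas="0 0 0 0 0 0 0.4;0 0 0 0 0 0 0.45;0 0 0 0 0 0 0.45;0 0 0 0 0 0 0.45")

```text
time: 17.6
position: [0.4961, -0.0228, 0.1063]
tool_rot: [0.999, -0.044, 0.0, 0.0]
ft_force: [-0.2, 0.7, -1.5]
grip_width: 0.0386
grip_force: 0.0
```

Request:
send_rows(deltas="-3 0 -20 0 0 0 0.45;0 0 -40 0 0 0 0.45;0 0 -50 0 0 0 0.45;-50 0 -20 0 0 0 0.45;-50 0 0 0 0 0 0.45;0 0 0 0 0 0 0.45")

```text
time: 18.35
position: [0.3882, -0.0121, 0.2362]
tool_rot: [0.999, -0.044, -0.003, -0.001]
ft_force: [0.3, 0.6, -0.9]
grip_width: 0.0393
grip_force: 0.0
```

```bash
python3 look.py g; python3 -c "
import cv2,numpy as np
a=cv2.imread('pics/top_g.png')[150:270,220:320];b=cv2.imread('pics/side_g.png')[170:270,215:340]
cv2.imwrite('pics/g.png',np.hstack([cv2.resize(a,(380,456)),cv2.resize(b,(420,456))]))"
```

```text
top 411 z [0.0423 0.0449 0.0477] jx [-62.8  39. ] jy [-8.9  3.  12. ] slope deg 1.94 zslope 0.46
side 522 z [0.0395 0.0456 0.0477] jx [-64.6  39.1] jy [-11.8  -4.9  12. ] slope deg -0.74 zslope 0.55
18.5 [ 0.3945 -0.0141  0.2367] 0.039103921895569424 [-0.29 -1.06  0.29] yaw -5.07 z [ 2.6e-03 -8.0e-04 -1.0e+00]
tcp jig -145.8662222016318 1.328814970802991
```

View pics/g.png

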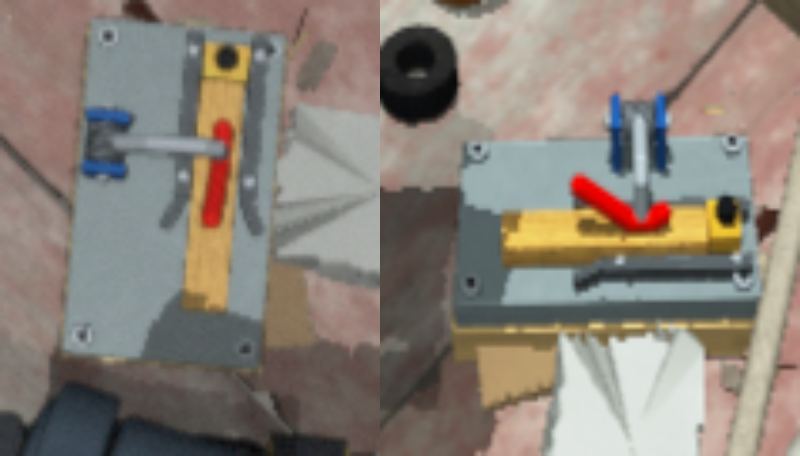

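The lath lies flat in the channel with its end touching the brass stop and the foot on it. There is no gap in either view, and the robot is clear.

```bash
python3 -c "
from rig import robot
print(robot.hand_in())"
```

```text
the job is handed in; nothing more can be done
None
```

I loaded the lath and handed the job in at about 18.5 s; no verdict came back. I pressed it against the stop with an estimated 10 N (16 N at the wrist, less about 6 N of sliding friction), and the last pictures show it flat, against the stop and under the foot. I could not measure the pin travel or the foot force directly.

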